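Seat a splined gear on a spring-loaded shaft and hold it down

ROBOT

A 7-joint arm with a two-finger parallel gripper is mounted at the origin on a cart in front of the work surface, level with it; the furniture and walls round the work are solid. World frame = base frame: x ahead of the robot, y to its left, z up, the work surface at z = 0. Lengths are in mm, angles in rad, forces in N, time in s.
With the tool pointing down it reaches from about 425 to 800 mm from the base axis. Payload 8.3 kg.
Tool frame: the origin (TCP) lies between the finger pads; the fingertips stand ctrl.tcp_to_tips ahead of it and the grasp point (between the pads) is the TCP (ctrl.tcp_to_tips is the distance from the TCP to the fingertips, in mm); z points along the fingers, y is the line along which they close (so a half turn about z gives the same grasp; the last joint's range is limited). The gripper opens to 85 mm and grips with 20 to 120 N. Pads are 22 mm wide; open, the fingers measure 114 mm over their backs; the gripper's body (76 mm by 85 mm) begins 54 mm behind the grasp point. The pads swing forward as they close: fully open they stand 13 mm farther back than shut.
Start: joints at [1.202, 0.383, 0.016, 1.37, -0.006, 1.388, -0.046], TCP at [188.197, -595.975, 250.279] pointing down, gripper open.
Joint ranges: [-2.95, 2.95], [-0.25, 2.06], [-1.52, 1.56], [0.18, 2.33], [-1.44, 4.58], [0.02, 2.06], [-3.01, 3.01]. Speed limits (rad/s): [2.39, 2.39, 3.01, 3.01, 3.14, 3.14, 3.14].

INTERFACE

Orientations are given as a unit quaternion [x, y, z, w].
In Python, from rig import ctrl gives the robot as it stands.
- The arm moves only by the tool play_rows, never from a script. Its argument "targets" is text: rows parted by semicolons, each of 7 numbers parted by spaces: the turn, a rotation vector about the tool's x, y, z in rad, then the shift along the tool's x, y, z in mm, then the finger opening in mm, from 0 to 85.4. A call has 1 to 12 rows; each row shifts and turns the commanded pose from where the row before left it, along the tool's axes as they then stand; what a row does not reach is not made up. A row lasts 1/8 s, in which the tool goes at most 62.5 mm and 10.7 degrees, less where a joint would pass 70% of its speed; a pose out of reach is approached as far as the arm can. A call is refused whole if a number of a shift passes 62.5 or a number of a turn 0.188, either way. A call with a gripper value outside its range is refused whole. The fingers move at their own pace and stop on an object; the grip force is fixed at half the most. Time passes only in rows, so rows that do not move let the fingers close. It gives the time, the measured TCP pose, the force, the opening and the grip force at its end, in the units of the state.
- ctrl.get_state(): the state, without advancing time (a new reading comes with each control period).
- ctrl.camera(name): name is "side" or "top"; returns (picture, depth): 400x640x3 uint8, red, green, blue; 400x640 float32, mm along the optical axis (not along the pixel's ray), 0 where there is no reading.
- ctrl.get_calibration(name): a dict with "fx", "fy", "cx", "cy" (pixels), "D" ([k1, k2, p1, p2, k3] as OpenCV has them; the pictures are not rectified), "position" and "orientation" of the camera in the world. Camera axes: x right, y up, looking along -z (the intrinsics and any distortion apply to the point x, -y, -z); pixel columns grow to the right and rows downward; lengths in mm; the calibration is good to about 2 mm. A picture is of the moment at which its call begins. get_calibration takes no time and is no camera call.
- ctrl.close_job(): hands the job in; it is judged then, once.
The state is a dict: "time": time; "qpos": joint angles; "qvel": joint speeds; "joint_torque": joint torques, N m; "ee_pos": TCP position; "tool_rot": TCP orientation; "contact_force": force on the tool from outside, world axes, zero at the start; "moment": the same for the moment, N m; "gripper_width": opening from 0.0 (shut) to 1.0 (fully open); "grasp_force": force on a finger pad.
Only numpy, scipy, OpenCV 4.12 (cv2) and the standard library are available. Lean on these libraries where they do the work, as an engineer would, in place of code of your own. Each camera call takes 0.05 s, during which the arm holds its last target. There are 200 camera calls.

TASK

Lift the brass gear with the square hub off the top of the pile, leaving the dark gear on its post, and lower it, teeth rim down, onto the upright splined shaft of the green gear unit, turning it until the splines mesh. Slide it down onto the spring collar, press the collar all the way to its stop and finish while still gripping the hub and holding the gear pressed down, so that a retaining clip could be fitted; leave the other things on the bench where they are.

Things in the scene. Friction and masses are not known exactly. Their poses are not given: they have to be found in the camera images.
- hub_mid (a point): Brass gear (loose, 0.15-0.3 kg) on top of the pile, 52 mm tall: toothed rim 68 mm across, 12 mm thick at the bottom; above it a square hub 44x44 mm, 40 mm tall, gripped across two opposite flats. Point on the axis at the hub's mid-height, 32 mm above the underside, 20 mm below the top. z up; x, y square to the flats.
- gear: The same brass gear; origin on its axis at the centre of its underside, axes as hub_mid. A cross-shaped bore runs right through: four slots 9 mm wide reaching 17 mm from the axis along +x, -x, +y, -y, so it fits the shaft at every quarter turn.
- spline_top (a point): Upright splined steel shaft of the green unit; point on its axis at the rib tops, 84 mm above the bench. z up; four ribs 6 mm wide reach 15 mm from the axis along +x, -x, +y, -y, top 3 mm chamfered. Above the point a round pilot nose, 10 mm thick and 16 mm tall, centres the bore. hub_mid is 32 mm above the point with the gear on the rib tops, 8 mm above on touching the collar, 2 mm below when home.
- unit: Green gear unit, fixed: 126 mm square at the foot, housing 42 mm tall, grey motor on its +x side; origin under its centre, on the shaft's axis. The shaft is braked at its own angle to the housing and does not turn under less than about 1.5 N m: turn the gear to suit it. Clearance 1.5 mm each side between rib and slot.
- collar (a joint): Travel of the aluminium spring collar, a disc 52 mm across, 6 mm thick, round the shaft's foot. 0 = up (top 24 mm below the rib tops), 0.010 m = at its hard stop. Spring force 4.2 N when up, 10.2 N at the stop; the gear's weight does not move it, and it springs back when let go.
- post_top (a point): Top of the round wooden post (9 mm in diameter, on axis) of the plywood storage stand (105 mm square, 12 mm thick), 58 mm above the bench. The post sticks 30 mm up into the brass gear's bore, so the gear must be lifted straight up at least that far.
- plain_mid (a point): Dark steel gear, 90 mm across and 16 mm thick, lying on the stand round the post directly under the brass gear; the point is its centre. Stays where it is.
- screwdriver: Bystander, yellow-handled screwdriver, 184 mm long, lying on the bench between stand and unit; origin at the centre of its underside.
- screw_jar: Bystander, clear jar with a white lid, 70 mm wide, 100 mm tall; origin at the centre of its underside.
- screw_box: Bystander, green card box, 60x87x46 mm; origin at the centre of its underside.
- tape_roll: Bystander, roll of tape, 109 mm wide, 25 mm tall; origin at the centre of its underside.
- cork_block: Bystander, cork sanding block, 63x110x34 mm; origin at the centre of its underside.

How it is judged:
By the outcome, as a careful person would: the job done as asked, in the order asked, and still so for the second after the job is handed in, while the arm keeps its last pose, push and grip.
It also fails if it takes over 40 s, if anything falls off the work surface, if the arm or the gripper's body presses on something with over 40 N, if the wrist force passes 120 N, or if a joint passes its speed limit or range.

## Working session

There is one attempt and no reset: what is moved stays moved. The work goes in short steps, Python scripts to look and compute and a tool call to move; the robot and the scene stay as the last step left them, time stands still between calls to the robot, and variables do not carry over. Pictures are saved under pics/ and viewed, at most 10 in all, crops included, and the job is handed in when it is done.

Besides the shell and the picture viewer there is one more tool, called after ">>>" as name(argument=value, ...) on one line, values as JSON. play_rows: Moves the arm, as the interface text tells. Its arguments: {"type":"object","properties":{"targets":{"type":"string"}},"required":["targets"]}

```bash
mkdir -p pics
cat > h.py <<'E'
import numpy as np, cv2
from scipy.spatial.transform import Rotation as R
from rig import ctrl
def cal(n):
    c=ctrl.get_calibration(n); K=np.array([[c['fx'],0,c['cx']],[0,c['fy'],c['cy']],[0,0,1.]])
    return K,np.array(c['D'],float),np.array(c['position'],float),R.from_quat(c['orientation'])
def dirs(n,uv):
    K,D,p,r=cal(n); q=cv2.undistortPoints(np.array(uv,float).reshape(-1,1,2),K,D).reshape(-1,2)
    return p,r,np.c_[q[:,0],-q[:,1],-np.ones(len(q))]
def on_plane(n,uv,z):
    p,r,d=dirs(n,uv); d=r.apply(d); return p+d*((z-p[2])/d[:,2])[:,None]
def pts(n,dep,uv):
    uv=np.array(uv); p,r,d=dirs(n,uv); return p+r.apply(d*dep[uv[:,1].astype(int),uv[:,0].astype(int)][:,None])
def cloud(n,dep):
    v,u=np.mgrid[:400,:640]; return pts(n,dep,np.c_[u.ravel(),v.ravel()]).reshape(400,640,3)
E
python3 - <<'E'
from h import *
for n in('top','side'):
    p,d=ctrl.camera(n); np.savez(n+'0.npz',p=p,d=d); cv2.imwrite(f'pics/{n}0.png',p[:,:,::-1]); print(n,ctrl.get_calibration(n),(d>0).mean())
s=ctrl.get_state(); print(s, ctrl.tcp_to_tips)
E
```

```text
top {'fx': 504.0786491982282, 'fy': 504.0786491982282, 'cx': 317.29406600112213, 'cy': 200.30405575464948, 'D': array([0.04980874, 0.        , 0.        , 0.        , 0.        ]), 'position': array([ 379.70766724,    7.75315047, 1626.79168121]), 'orientation': array([ 0.04299162, -0.05076145, -0.69834604,  0.71266247])} 0.99571875
side {'fx': 380.8618865848758, 'fy': 380.8618865848758, 'cx': 323.6432245724212, 'cy': 197.9552797942394, 'D': array([-0.05178575,  0.        ,  0.        ,  0.        ,  0.        ]), 'position': array([  -26.63976573, -1177.46580692,   696.49413788]), 'orientation': array([ 0.52639856, -0.11815258, -0.20122541,  0.81758966])} 0.996078125
{'time': 0.1, 'qpos': array([ 1.20209986,  0.38414419,  0.01638882,  1.37104866, -0.00628844,
        1.3881869 , -0.04651072]), 'qvel': array([-0.0001143 , -0.00252532, -0.00088105, -0.00325197, -0.00013777,
        0.00126172, -0.00111532]), 'joint_torque': array([ 3.87917404e-03, -6.29128146e+01,  8.48165341e-01, -3.72755885e+01,
        1.68205675e-02,  1.04076258e-02, -9.18518867e-05]), 'ee_pos': array([ 188.05825676, -595.60026216,  249.38529125]), 'tool_rot': array([ 9.88330246e-01,  1.52323899e-01, -1.52368972e-04, -8.55221474e-04]), 'contact_force': array([0.58706178, 0.15804831, 0.689332  ]), 'moment': array([0.00726874, 0.00617888, 0.01097383]), 'grasp_force': 0.0, 'gripper_width': 1.0009792263798596} 19.0
```

View pics/top0.png

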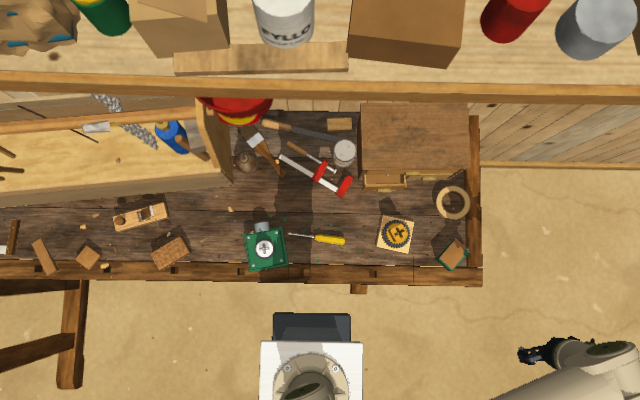

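View pics/side0.png

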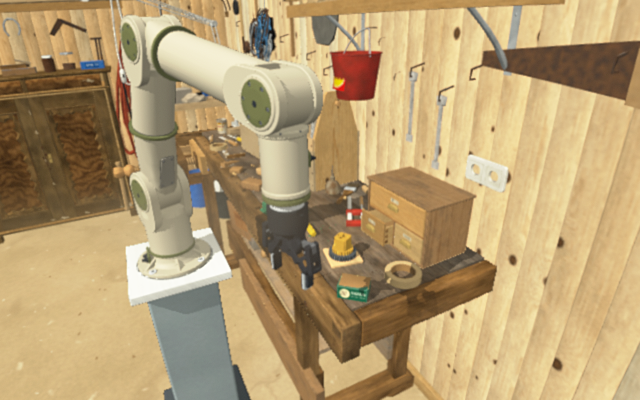

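The top view shows the brass gear at about (397,233), the green unit with its shaft at (265,248), the screwdriver at (318,238), the box at (452,252) and the tape at (453,202). In the side view the gear is at (343,245), and the arm hides the unit.

Run:
```python
from h import *
z=np.load('top0.npz'); p,d=z['p'],z['d']; C=cloud('top',d)
a=cv2.resize(p[210:275,230:300],None,fx=8,fy=8,interpolation=cv2.INTER_CUBIC)[:,:,::-1]
b=cv2.resize(p[210:275,370:400+30],None,fx=6.6,fy=8,interpolation=cv2.INTER_CUBIC)[:,:,::-1]
b=cv2.resize(p[210:275,367:427],None,fx=8,fy=8,interpolation=cv2.INTER_CUBIC)[:,:,::-1]
im=np.hstack([a,b]); print(im.shape); cv2.imwrite('pics/c1.png',cv2.resize(im,None,fx=.76,fy=.76))
def blob(box,lo,hi):
    y0,y1,x0,x1=box; m=np.zeros((400,640),bool); m[y0:y1,x0:x1]=True
    m&=(C[:,:,2]>lo)&(C[:,:,2]<hi); q=C[m]
    (c,s,ang)=cv2.minAreaRect(q[:,:2].astype(np.float32)); print(box,lo,hi,len(q),'mean',q.mean(0).round(1),'rect',np.round(c,1),np.round(s,1),round(ang,1))
G=(210,260,370,425);U=(210,275,235,300)
print('zmax',C[210:260,370:425,2].max(),C[210:275,235:300,2].max())
blob(G,70,90); blob(G,28,50); blob(G,8,50); blob(U,35,50); blob(U,48,110); blob(U,53,64);blob(U,75,110)
print(C[225:243:2,386:410:2,2].round().astype(int)); print(C[236:262:2,252:278:2,2].round().astype(int))
```

```text
(520, 1040, 3)
zmax 1626.79168121232 1626.79168121232
(210, 260, 370, 425) 70 90 155 mean [ 492.3 -259.    79.2] rect [ 492.8 -259.2] [43.8 44.1] 28.1
(210, 260, 370, 425) 28 50 252 mean [ 490.7 -253.2   35.6] rect [ 490.7 -259.3] [83.6 84.5] 56.6
(210, 260, 370, 425) 8 50 818 mean [ 489.9 -255.8   21.8] rect [ 492.  -269.5] [164.1 154.1] 86.5
(210, 275, 235, 300) 35 50 1064 mean [441.5 154.   42.3] rect [450.2 156.2] [139.6 109.8] 11.5
(210, 275, 235, 300) 48 110 294 mean [444.  153.7  60.8] rect [451.7 152.6] [127.2  93.1] 1.3
(210, 275, 235, 300) 53 64 140 mean [437.1 153.9  59. ] rect [456.1 152.1] [92.8 55.2] 1.9
(210, 275, 235, 300) 75 110 37 mean [435.2 153.1  86.2] rect [436.  153.7] [21.5 21.8] 52.9
[[30 29 36 39 36 47 82 76 79 25 34 10]
 [25 35 42 40 74 84 76 75 78 38 25 31]
 [31 40 77 84 76 36 69 81 68 81 34 11]
 [42 39 79 80 82 72 36 30 40 75 82 23]
 [30 39 65 78 77 47 60 62 85 79 85 33]
 [26 40 41 78 76 48 82 52 76 78 79 24]
 [33 43 45 56 82 80 82 37 84 80 42 27]
 [23 43 40 43 74 78 80 83 41 41 27 14]
 [24 27 36 34 57 71 37 45 40 30 24 24]]
[[  44   38   38   44   43   4
[... 154 characters left out ...]
 46   39   48   43]
 [  49   41   41   38   58   55   51   59   62   47   46   44   41]
 [  38   41   37   55   61   64   89   73   59   56   42   48   42]
 [  37   43   43   63   63   57   87   56   59   56   58   40   38]
 [  39   41   47   59   82   94   98   82   82   52   61   40   44]
 [  38   43   41   61   60   60   85   61   59   64   57   39   45]
 [  35   39   45   65   60   65   83   58   64   60   42   55   41]
 [  43   41   44   58   60   56   64   62   59   59   45   44   37]
 [  42   42   39   43   39   57   62   64   37   47   41   42   42]
 [  40   42   39   36   45   37   42   46   40   37   46   39   36]
 [  46   40   43   31   43   41   40   42   39   40   39   42   50]]
```

View pics/c1.png

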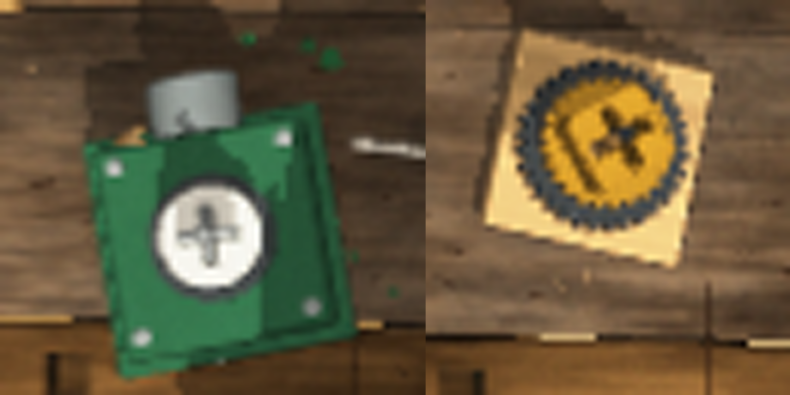

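Run:
```python
from h import *
F=[ctrl.camera('top') for _ in range(10)]
D=np.median([f[1] for f in F],0); P=np.mean([f[0] for f in F],0).astype(np.uint8); np.savez('avg.npz',p=P,d=D)
C=cloud('top',D)
def reg(c,r,lo,hi):
    m=(np.hypot(C[:,:,0]-c[0],C[:,:,1]-c[1])<r)&(C[:,:,2]>lo)&(C[:,:,2]<hi); return m,C[m]
m,q=reg((492.5,-259),40,70,90); print('hub',len(q),q.mean(0).round(1),cv2.minAreaRect(q[:,:2].astype(np.float32)))
# hub by colour
hsv=cv2.cvtColor(P,cv2.COLOR_RGB2HSV)
m,q=reg((436,153.7),35,52,68); print('collar',len(q),q.mean(0).round(1),cv2.minEnclosingCircle(q[:,:2].astype(np.float32)))
m=np.zeros((400,640),np.uint8); m[235:262,250:280]=((hsv[235:262,250:280,1]<60)&(hsv[235:262,250:280,2]>110))
n,l,s,ce=cv2.connectedComponentsWithStats(m); i=1+s[1:,4].argmax(); cn=cv2.findContours((l==i).astype(np.uint8),0,2)[0][0]
w=on_plane('top',cn.reshape(-1,2),60); print('collar col',cv2.fitEllipse(w[:,:2].astype(np.float32)))
m,q=reg((436,153.7),22,72,92); o=q[:,:2]
print('ribs',len(q),q.mean(0).round(1)); 
m2,q2=reg((436,153.7),22,92,110); print('nose',len(q2),q2.mean(0).round(1)); print(np.c_[q,].round(0).astype(int).tolist())
c=o.mean(0); e=o-c; r=np.hypot(*e.T); t=np.arctan2(e[:,1],e[:,0]); k=r>5
print('rib ang deg',np.degrees(np.angle((np.exp(4j*t[k])*r[k]).sum())/4))
m,q=reg((492.5,-259),19,0,69); e=q[:,:2]-[492.5,-259]; t=np.arctan2(e[:,1],e[:,0]); r=np.hypot(*e.T); k=r>5; print('bore ang',np.degrees(np.angle((np.exp(4j*t[k])*r[k]).sum())/4))
a=cv2.resize(P[233:263,250:280],(480,480),interpolation=0)[:,:,::-1]; cv2.imwrite('pics/c2.png',a)
s=ctrl.get_state(); print(s['time'],R.from_quat(s['tool_rot']).as_matrix().round(3))
```

```text
hub 158 [ 492.5 -258.7   79. ] ((493.115234375, -259.5574951171875), (43.70503234863281, 44.04166030883789), 30.010147094726562)
collar 177 [435.5 153.   60.1] ((435.9181213378906, 153.5832061767578), 25.593917846679688)
collar col ((435.3448486328125, 154.34437561035156), (50.260292053222656, 53.2350959777832), 18.129480361938477)
ribs 31 [434.4 152.4  82.5]
nose 9 [435.5 153.9  96.9]
[[448, 156, 82], [448, 153, 80], [445, 155, 84], [445, 152, 85], [442, 155, 87], [442, 152, 86], [439, 146, 83], [439, 143, 82], [439, 140, 82], [436, 167, 82], [436, 164, 82], [436, 161, 86], [436, 149, 89], [436, 146, 84], [436, 143, 84], [436, 140, 81], [433, 167, 82], [433, 164, 84], [433, 161, 83], [433, 149, 83], [433, 147, 72], [430, 155, 82], [430, 152, 84], [430, 150, 75], [427, 155, 84], [427, 152, 84], [427, 149, 77], [424, 151, 86], [424, 149, 81], [421, 152, 81], [421, 149, 79]]
rib ang deg 7.928538826787509
bore ang 27.83983540446345
0.6 [[ 0.954  0.301  0.   ]
 [ 0.301 -0.954  0.   ]
 [ 0.    -0.    -1.   ]]
```

View pics/c2.png

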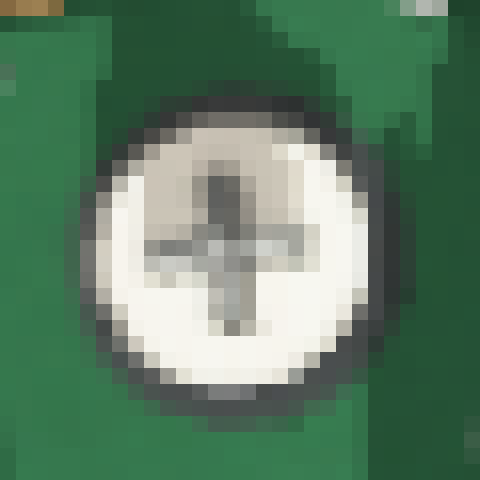

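The picture shows the bright collar disc, with the dark rib cross centred at about (232,248) and tilted about 8° from the world axes. I'll move over the gear.

>>> play_rows(targets="0 0 -0.1 0 0 0 85;0 0 -0.1 0 0 0 85;0 0 0 43 -14.7 0 85;0 0 0 43 -14.7 0 85;0 0 0 43 -14.7 0 85;0 0 0 43 -14.7 0 85;0 0 0 43 -14.7 0 85;0 0 0 43 -14.7 0 85;0 0 0 43 -14.7 0 85;0 0 0 43 -14.7 0 85;0 0 0 43 -14.7 0 85;0 0 0 42 -14.7 0 85")

```text
time: 2.1
ee_pos: [493.1, -258.4, 250.6]
tool_rot: [0.968, 0.25, 0.0, 0.0]
contact_force: [0.5, -0.3, -0.4]
gripper_width: 0.994
grasp_force: 0.0
```

>>> play_rows(targets="0 0 0 0 0 40 85;0 0 0 0 0 40 85;0 0 0 0 0 40 85;0 0 0 0 0 35 85;0 0 0 0 0 20 85;0 0 0 0 0 11 85;0 0 0 0 0 0 85;0 0 0 0 0 0 20;0 0 0 0 0 0 20;0 0 0 0 0 0 20;0 0 0 0 0 0 20;0 0 0 0 0 0 20")

```text
time: 3.6
ee_pos: [493.0, -259.9, 65.6]
tool_rot: [0.968, 0.25, 0.001, 0.001]
contact_force: [-1.0, 1.0, 5.3]
gripper_width: 0.505
grasp_force: 61.9
```

>>> play_rows(targets="0 0 0 0 0 -10 20;0 0 0 0 0 -15 20;0 0 0 0 0 -20 20;0 0 0 0 0 -25 20;0 0 0 0 0 -30 20;0 0 0 0 0 -30 20;0 0 0 0 0 -10 20;0 0 0 0 0 0 20")

```text
time: 4.6
ee_pos: [492.4, -259.5, 204.7]
tool_rot: [0.968, 0.25, 0.0, 0.0]
contact_force: [-0.4, 0.7, -3.6]
gripper_width: 0.501
grasp_force: 61.4
```

Run:
```python
from h import *
p,d=ctrl.camera('side'); cv2.imwrite('pics/s1.png',cv2.resize(p[130:330,220:460],None,fx=3,fy=3)[:,:,::-1])
F=[ctrl.camera('top') for _ in range(6)]
D=np.median([f[1] for f in F],0); C=cloud('top',D); m=(np.hypot(C[:,:,0]-492,C[:,:,1]+259)<50); 
q=C[m&(C[:,:,2]>25)&(C[:,:,2]<60)]; print(len(q),q.mean(0))
s=ctrl.get_state(); print(s['time'],s['ee_pos'],s['tool_rot'],s['contact_force'],s['qpos'],s['gripper_width'])
```

```text
216 [ 489.35824941 -240.72792754   27.88091046]
4.95 [ 491.92592685 -259.35276652  203.4546773 ] [ 9.68179467e-01  2.50255830e-01 -4.79506637e-04 -5.56994361e-04] [-0.25106847 -0.82410602 -2.60115683] [ 0.66590989  0.28002021 -0.28894431  1.62216156  0.08266224  1.25291225
 -0.70327292] 0.5008298341323382
```

View pics/s1.png

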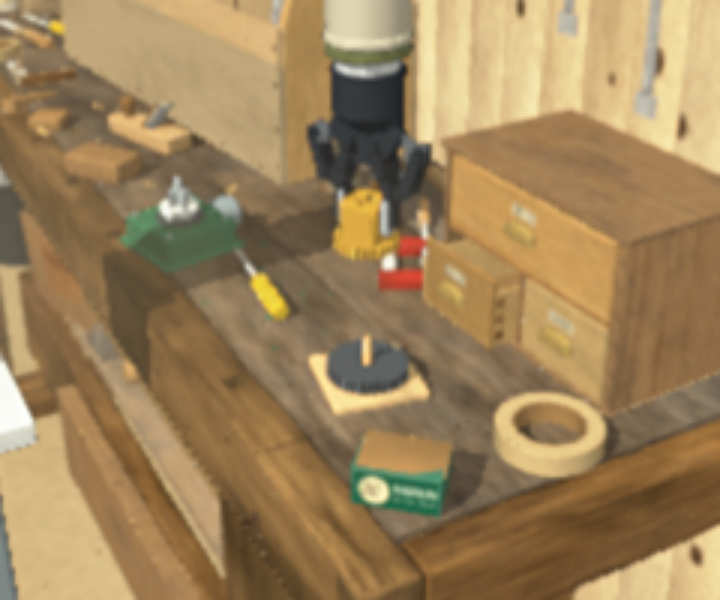

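The gear hangs straight in the gripper. The dark gear is still on its post, and the unit is visible at the left.

>>> play_rows(targets="0 0 0.179 0 0 0 20;0 0 0.179 0 0 0 20;0 0 0 0.5 -41.7 0 20;0 0 0 0.5 -41.7 0 20;0 0 0 0.5 -41.7 0 20;0 0 0 0.5 -41.7 0 20;0 0 0 0.5 -41.7 0 20;0 0 0 0.5 -41.7 0 20;0 0 0 0.5 -41.7 0 20;0 0 0 0.5 -41.7 0 20;0 0 0 0.5 -41.7 0 20;0 0 0 0.4 -41.4 0 20")

```text
time: 6.45
ee_pos: [435.3, 154.6, 204.3]
tool_rot: [0.997, 0.074, 0.0, 0.0]
contact_force: [0.6, 0.3, -2.4]
gripper_width: 0.503
grasp_force: 61.6
```

>>> play_rows(targets="0 0 0 0 0 20 20;0 0 0 0 0 15 20;0 0 0 0 0 10 20;0 0 0 0 0 0 20;0 0 0 0 0 0 20")

```text
time: 7.08
ee_pos: [436.1, 153.2, 159.8]
tool_rot: [0.997, 0.073, 0.0, -0.0]
contact_force: [-1.3, 0.6, -2.9]
gripper_width: 0.505
grasp_force: 61.7
```

Run:
```python
from h import *
F=[ctrl.camera('side') for _ in range(4)]
p=np.mean([f[0] for f in F],0).astype(np.uint8); d=np.median([f[1] for f in F],0); np.savez('side1.npz',p=p,d=d)
a=p[160:225,250:315]; cv2.imwrite('pics/s2.png',cv2.resize(a,None,fx=9,fy=9,interpolation=cv2.INTER_CUBIC)[:,:,::-1])
s=ctrl.get_state(); print(s['time'],s['ee_pos'].round(1),s['tool_rot'].round(4),s['contact_force'].round(1),s['qpos'].round(2)); r=R.from_quat(s['tool_rot']).as_matrix(); print(np.degrees(np.arctan2(r[1,0],r[0,0])))
```

```text
7.275 [436.  153.4 159.8] [ 9.973e-01  7.370e-02  5.000e-04 -1.000e-04] [ 0.1  0.1 -2. ] [ 0.15  0.15 -0.6   1.9   0.09  1.12 -1.91]
8.456382461161551
```

View pics/s2.png

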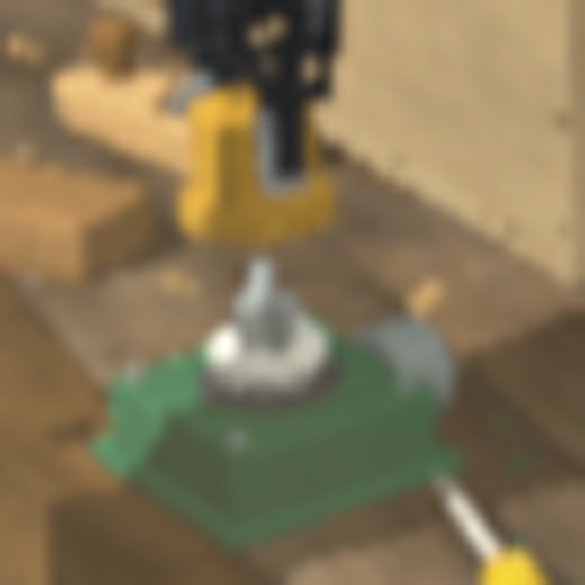

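The gear's axis (x≈258) hangs right over the shaft nose (260,265), so I'll lower it onto the nose.

>>> play_rows(targets="0 0 0 0 0 10 20;0 0 0 0 0 10 20;0 0 0 0 0 10 20;0 0 0 0 0 3 20;0 0 0 0 0 0 20")

```text
time: 7.9
ee_pos: [435.5, 153.4, 126.0]
tool_rot: [0.997, 0.074, -0.0, -0.0]
contact_force: [0.6, 0.9, -2.4]
gripper_width: 0.501
grasp_force: 61.7
```

>>> play_rows(targets="0 0 0 0 0 3 20;0 0 0 0 0 3 20;0 0 0 0 0 3 20;0 0 0 0 0 0 20")

```text
time: 8.4
ee_pos: [435.5, 153.3, 117.1]
tool_rot: [0.997, 0.074, -0.0, 0.0]
contact_force: [0.8, -0.2, -2.2]
gripper_width: 0.506
grasp_force: 61.7
```

Its underside is now about 5 mm below the rib tops with no contact force, so the splines have meshed. I'll carry on down.

>>> play_rows(targets="0 0 0 0 0 4 20;0 0 0 0 0 4 20;0 0 0 0 0 4 20;0 0 0 0 0 4 20;0 0 0 0 0 0 20")

```text
time: 9.02
ee_pos: [435.5, 153.3, 100.9]
tool_rot: [0.997, 0.074, -0.0, 0.0]
contact_force: [-0.3, 0.2, -3.0]
gripper_width: 0.503
grasp_force: 61.7
```

>>> play_rows(targets="0 0 0 0 0 3 20;0 0 0 0 0 3 20;0 0 0 0 0 2 20;0 0 0 0 0 0 20")

```text
time: 9.52
ee_pos: [435.9, 153.5, 93.6]
tool_rot: [0.997, 0.074, 0.0, -0.0]
contact_force: [-1.1, -0.2, 3.7]
gripper_width: 0.503
grasp_force: 62.2
```

>>> play_rows(targets="0 0 0 0 0 2 20;0 0 0 0 0 2 20;0 0 0 0 0 2 20;0 0 0 0 0 0 20")

```text
time: 10.02
ee_pos: [436.0, 153.5, 87.6]
tool_rot: [0.997, 0.074, 0.0, -0.0]
contact_force: [-2.2, -0.0, 7.3]
gripper_width: 0.504
grasp_force: 63.0
```

>>> play_rows(targets="0 0 0 0 0 1 20;0 0 0 0 0 1 20;0 0 0 0 0 0 20")

```text
time: 10.4
ee_pos: [436.2, 153.6, 87.3]
tool_rot: [0.997, 0.074, 0.001, 0.0]
contact_force: [-10.4, -5.1, 28.0]
gripper_width: 0.503
grasp_force: 65.4
```

>>> play_rows(targets="0 0 0 0 0 0 20;0 0 0 0 0 0 20;0 0 0 0 0 0 20;0 0 0 0 0 0 20")

```text
time: 10.9
ee_pos: [436.2, 153.6, 87.3]
tool_rot: [0.997, 0.074, 0.001, 0.0]
contact_force: [-9.8, -4.0, 28.7]
gripper_width: 0.506
grasp_force: 65.4
```

Run:
```python
from h import *
p,d=ctrl.camera('side'); cv2.imwrite('pics/s3.png',cv2.resize(p[150:280,240:400],None,fx=4,fy=4,interpolation=cv2.INTER_CUBIC)[:,:,::-1])
s=ctrl.get_state(); print(s['time'],s['ee_pos'].round(1),s['contact_force'].round(1),s['moment'].round(2),s['grasp_force'])
```

```text
10.95 [436.2 153.6  87.3] [-10.1  -4.2  28.6] [-0.97  2.38 -0.03] 65.41688561439514
```

View pics/s3.png

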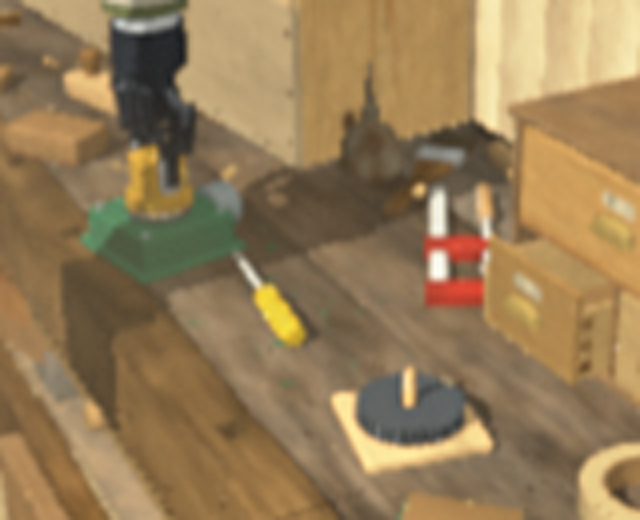

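The gear sits right down on the unit at (160,190). It is still gripped and pressed against the stop with a steady 28 N, and the other things haven't moved.

```bash
python3 -c "
from rig import ctrl
print(ctrl.close_job())"
```

```text
the job is handed in; nothing more can be done
None
```

The brass gear is meshed on the splined shaft and holds the spring collar at its stop under a steady push of about 28 N, with the hub still gripped; the job was handed in at about 11 s, with the dark gear still on its post and the other things left in place.

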